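Line up the packed lunch at the corner guide

ROBOT

A 6-joint arm with a two-finger parallel gripper is mounted at the origin on the work surface. World frame = base frame: x ahead of the robot, y to its left, z up, the work surface at z = 0. Lengths are in m, angles in degrees, forces in N, time in s.
With the tool pointing down it reaches from about 0.375 to 0.825 m from the base axis. Payload 5.5 kg.
Tool frame: the origin (TCP) lies midway between the tips of the shut fingers; the grasp point (between the pads) lies 19 mm behind it (robot.grip_depth is the distance from the TCP to the grasp point, in m); z points along the fingers, y is the direction in which the jaws open and shut (so a half turn about z gives the same grasp; the last joint's range is limited). The gripper opens to 85 mm and grips with 20 to 120 N. Pads are 22 mm wide; open, the fingers measure 114 mm over their backs; the gripper's body (76 mm by 85 mm) begins 54 mm behind the grasp point. The pads swing forward as they close: fully open they stand 13 mm farther back than shut.
Start: joints at [63.598, 17.962, -2.699, 69.339, 0, 90], TCP at [0.267, 0.537, 0.231] pointing down, gripper open.
Joint ranges: [-152.73, 152.73], [-39.44, 99.34], [-58.76, 71.6], [-118.89, 123.64], [-81.53, 83.1], [-180, 180]. Speed limits (degrees/s): [136.94, 136.94, 172.46, 180, 180, 180].

INTERFACE

Orientations are given as a 3x3 rotation matrix whose columns are the frame's x, y, z axes.
In Python, from station import state, viewer, order, robot gives the robot as it stands.
- The arm moves only by the tool carry_out, never from a script. Its argument "steps" is a list of rows, each a list of 6 numbers: the shift along the tool's x, y, z in units of 25 mm (1.0 is 25 mm), then the turn, a rotation vector about the tool's x, y, z in units of 5 degrees (1.0 is 5 degrees). A call has 1 to 10 rows; each row shifts and turns the commanded pose from where the row before left it, along the tool's axes as they then stand; what a row does not reach is not made up. A row lasts 1/12 s, in which the tool goes at most 41.7 mm and 7.16 degrees, less where a joint would pass 70% of its speed; a pose out of reach is approached as far as the arm can. A call is refused whole if a number of a shift passes 1 or a number of a turn 1, either way. A call with a gripper value outside its range is refused whole. "fingers" is the closure, from -1 (fully open) to 1 (shut), set as the call begins (left out, the last holds). The fingers move at their own pace and stop on an object; "newtons" is the grip in N (left out, the last holds). Time passes only in rows, so rows that do not move let the fingers close. It gives the time, the measured TCP pose, the force and the opening at its end, in the units of the state.
- state(): the state, without advancing time (a new reading comes with each control period).
- viewer.snapshot(name): name is "scene" or "top"; returns the picture (400x640x3 uint8, red, green, blue); there is no depth.
- viewer.camera_info(name): a dict with "fx", "fy", "cx", "cy" (pixels), "k1" (the pictures are not rectified: a ray, as slopes to the right and down, at radius r is drawn at 1 + k1 r^2 times it, then the intrinsics apply), "rvec" (rotation vector, rad) and "tvec" (3), from world to camera coordinates, as OpenCV has them. Camera axes: x right, y down, z forward; pixel columns grow to the right and rows downward; lengths in m; the calibration is good to about 2 mm. A picture is of the moment at which its call begins. camera_info takes no time and is no camera call.
- order.finish_job(): hands the job in, once; it reports no verdict.
The state is a dict: "t": time; "joint_pos": joint angles; "joint_vel": joint speeds; "joint_efforts": joint torques, N m; "position": TCP position; "tool_rot": TCP orientation; "wrist_force": force on the tool from outside, world axes, zero at the start; "ft_torque": the same for the moment, N m; "finger_gap": finger opening in m.
Only numpy, scipy, OpenCV 4.12 (cv2) and the standard library are available. Lean on these libraries where they do the work, as an engineer would, in place of code of your own. Each camera call takes 0.05 s, during which the arm holds its last target.

TASK

Push the brown lunch box along the table into the corner of the wooden guide, so that one long side lies flat against the long rail and one end is up against the short rail; push the round foil dish with the grey lid along the table until it touches the long rail too, beside the box. Only push with the fingers: do not pick up, lift or tip either of them, leave the bottle, cup, chopsticks and small open pan where they are, and finish with the hand clear of everything.

Things in the scene. Friction and masses are not known exactly. Their poses are not given: they have to be found in the camera images.
- guide: Fixed L-shaped wooden guide, rails 35 mm high, 22 mm thick. Origin: inner corner at table level. Long rail: inner face is the plane x = 0 of this frame, running 520 mm from the corner along -y. Short rail: inner face is the plane y = 0, running 150 mm along -x (towards the robot). Open area: negative x and y. x points away from the robot, within -0.05 to 0.15 rad of world x.
- lunchbox: Closed brown card lunch box, flat lid, loose, 0.3 to 0.55 kg, 105 mm (its x) by 150 mm (its y, the long sides) by 50 mm high, straight walls. Origin: centre of the underside. Starts in the guide's open area, up to 0.3 rad askew to it. Home in the corner its origin is at about (-52.5, -75) mm in the guide's frame, its y parallel to the guide's y.
- dish: Round foil dish closed with a flat grey card lid, loose, about 0.15 to 0.3 kg, 120 mm across the rim, 96 mm across the foot, 30 mm high; the rim is the top 5 mm. Origin: centre of the underside. Starts in the open area to the right (-y of the guide) of the lunch box. Against the long rail, its origin is at about x = -60 mm in the guide's frame.
- bottle: Bystander: upright clear water bottle with a red cap, 62 mm across, 190 mm high, loose. Origin: centre of the underside. Left of the short rail.
- cup: Bystander: white plastic cup, 74 mm across, 85 mm high, loose. Origin: centre of the underside. To the right of the dish.
- chopsticks: Bystander: pair of wooden chopsticks in a paper sleeve, 210 mm long (its y), 9 mm high, loose, beyond the long rail. Origin: the underside of one stick, half-way along.
- pan: Bystander: small open foil pan without lid, 88 mm across, 22 mm high, loose, left of the short rail. Origin: centre of the underside.
There are look-alikes about, which are no part of the job. What is shaped like the dish but blue is not meant.

How it is judged (in metres and radians):
At the end, for the whole second after the job is handed in: The lunch box stands flat on the table in the guide's corner, within 7 mm of both rails and its long side within 0.07 rad of parallel to the long rail; the foil dish stands flat on the table, within 7 mm of the long rail and within its length (190 to 500 mm from the corner); both are at rest (x of lunchbox in the frame of guide between -0.0595 and -0.045 m and y of lunchbox in the frame of guide between -0.082 and -0.065 m and angle between the y axis of lunchbox and the y axis of guide, either way round below 0.07 rad and x of dish in the frame of guide between -0.067 and -0.05 m and y of dish in the frame of guide between -0.5 and -0.19 m and angle between each of lunchbox, dish's own z axis and vertical below 0.05 rad and height (world z) of each of lunchbox, dish below 0.006 m and linear speed of each of lunchbox, dish below 0.01 m/s); the robot touches nothing.
It fails at once if the lunch box or the dish is lifted or carried (underside centre more than 15 mm above the table) (height (world z) of any of lunchbox, dish above 0.015 m).
It fails at once if the lunch box or the dish is tipped by more than 0.25 rad (angle between any of lunchbox, dish's own z axis and vertical above 0.25 rad).
It fails at once if the bottle, cup, chopsticks or small pan is moved by more than 20 mm (distance of any of bottle, cup, chopsticks, pan from where it was at the start of the episode above 0.02 m).
It also fails if it takes over 64 s, if anything falls off the work surface, if the arm or the gripper's body presses on something with over 40 N, if the wrist force passes 120 N, or if a joint passes its speed limit or range.

## Working session

There is one attempt and no reset: what is moved stays moved. The work goes in short steps, Python scripts to look and compute and a tool call to move; the robot and the scene stay as the last step left them, time stands still between calls to the robot, and variables do not carry over. Pictures are saved under pics/ and viewed, and the job is handed in when it is done.

Besides the shell and the picture viewer there is one more tool, called after "Request:" in YAML: its name, and indented under it one key for each argument. carry_out: Moves the arm, as the interface text tells. Its arguments: {"type":"object","properties":{"steps":{"type":"array"},"fingers":{"type":"number"},"newtons":{"type":"number"}},"required":["steps"]}

```bash
ls; mkdir -p pics; python3 - <<'E'
from station import state, viewer, order, robot
import cv2
for n in ("scene","top"):
    cv2.imwrite(f"pics/{n}0.png",cv2.cvtColor(viewer.snapshot(n),cv2.COLOR_RGB2BGR))
    print(n,viewer.camera_info(n))
print(state())
E
```

```text
pics
scene {'fx': 413.46569179123196, 'fy': 413.46569179123196, 'cx': 315.2811850448086, 'cy': 201.16607873341056, 'k1': -0.03000022352779415, 'rvec': array([ 0.98868694,  2.33148295, -1.15804788]), 'tvec': array([ 0.40570885, -0.22808159,  1.34383534])}
top {'fx': 396.88102544183937, 'fy': 396.88102544183937, 'cx': 321.7643688310095, 'cy': 200.75176033638525, 'k1': -0.07600464376867846, 'rvec': array([ 2.15841457, -2.14512441,  0.15730936]), 'tvec': array([0.00336949, 0.57071708, 0.85645263])}
{'t': 0.1, 'joint_pos': array([ 6.35962108e+01,  1.80002872e+01, -2.74717736e+00,  6.93376768e+01,
       -1.56458076e-03,  9.00017283e+01]), 'joint_vel': array([ 0.14322073, -0.03394508,  0.23125631,  0.02717819, -0.08251331,
        0.0471247 ]), 'joint_efforts': array([ 5.10808275e-05, -5.40767741e+01,  3.40540874e+01,  1.11665687e-02,
       -4.99618488e-05, -1.08315703e-05]), 'position': array([0.26660667, 0.53696616, 0.23052932]), 'tool_rot': array([[-8.95668956e-01,  4.44720941e-01, -6.36355653e-04],
       [ 4.44721396e-01,  8.95667950e-01, -1.34312371e-03],
       [-2.73518786e-05, -1.48599519e-03, -9.99998896e-01]]), 'wrist_force': array([ 0.03789561, -0.42043545, -0.17277162]), 'ft_torque': array([ 0.00958417,  0.06490659, -0.028455  ]), 'finger_gap': 0.08539703376991274}
```

View pics/scene0.png

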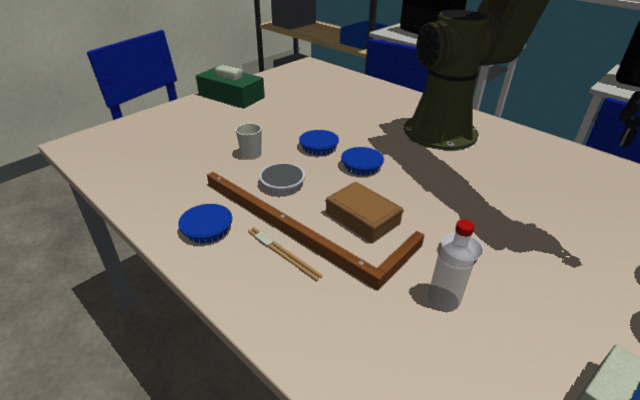

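View pics/top0.png

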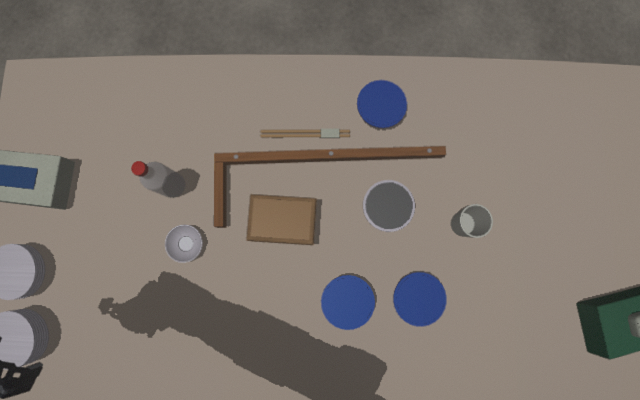

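Top view: lunch box at about (282,219), grey-lidded dish (389,206), guide corner (226,162). Possible mix-ups are the blue dishes at (348,302), (420,298) and (382,104), the small pan at (184,243) and the cup at (475,222). By the description I choose the grey lid at (389,206) and the brown box at (282,219). Next I check a crop and measure.

```bash
cat > h.py <<'E'
from station import state, viewer, order, robot
import cv2, numpy as np
def cam(n):
    c=viewer.camera_info(n);K=np.array([[c['fx'],0,c['cx']],[0,c['fy'],c['cy']],[0,0,1]]);return K,np.array([c['k1'],0,0,0.]),cv2.Rodrigues(c['rvec'])[0],np.array(c['tvec'])
def ray(n,uv,z):
    K,d,R,t=cam(n);p=cv2.undistortPoints(np.float64(uv).reshape(-1,1,2),K,d)[:,0]
    D=np.c_[p,np.ones(len(p))]@R; C=-R.T@t
    return (C+D*((z-C[2])/D[:,2])[:,None])[:,:2]
def snap(n,f=None):
    im=cv2.cvtColor(viewer.snapshot(n),cv2.COLOR_RGB2BGR)
    if f: cv2.imwrite(f"pics/{f}.png",im)
    return im
def proj(n,P):
    K,d,R,t=cam(n);return cv2.projectPoints(np.float64(P).reshape(-1,1,3),cv2.Rodrigues(R)[0],t,K,d)[0][:,0]
E
python3 - <<'E'
from h import *
im=cv2.imread('pics/top0.png')
c=cv2.resize(im[120:270,190:510],None,fx=2.5,fy=2.5,interpolation=cv2.INTER_CUBIC);cv2.imwrite('pics/crop0.png',c)
hsv=cv2.cvtColor(im,cv2.COLOR_BGR2HSV)
for p in [(282,219),(260,219),(251,215),(300,155),(220,190),(389,206),(366,206),(340,200)]: print(p,hsv[p[1],p[0]],im[p[1],p[0]])
E
```

```text
(282, 219) [ 15  98 133] [ 82 108 133]
(260, 219) [ 15  94 135] [ 85 110 135]
(251, 215) [ 15  99 116] [ 71  93 116]
(300, 155) [ 13 126 109] [ 55  79 109]
(220, 190) [ 13 127 108] [ 54  77 108]
(389, 206) [135   6  88] [88 86 87]
(366, 206) [135   5  99] [99 97 98]
(340, 200) [ 16  37 146] [125 136 146]
```

View pics/crop0.png

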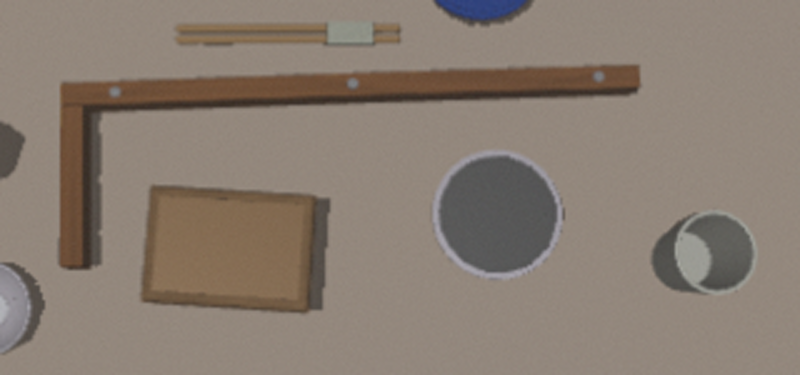

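```bash
cat > meas.py <<'E'
from h import *
def line(pts):
    vx,vy,x,y=cv2.fitLine(np.float32(pts),cv2.DIST_HUBER,0,1e-4,1e-4).ravel();return np.array([x,y]),np.array([vx,vy])
def masks(im):
    hsv=cv2.cvtColor(im,cv2.COLOR_BGR2HSV)
    return cv2.inRange(hsv,(8,70,60),(22,200,255))
def blob(m,uv):
    n,l=cv2.connectedComponents(m);k=l[int(uv[1]),int(uv[0])];return np.uint8(l==k)*255
def box(im,uv):
    m=cv2.morphologyEx(blob(masks(im),uv),cv2.MORPH_CLOSE,np.ones((5,5)))
    c=max(cv2.findContours(m,0,2)[0],key=cv2.contourArea)
    P=ray('top',c.reshape(-1,2),0.05);r=cv2.minAreaRect(np.float32(P*1000));return r
def dish(im,uv):
    hsv=cv2.cvtColor(im,cv2.COLOR_BGR2HSV)
    m=cv2.inRange(hsv,(0,0,50),(180,24,125)); m=blob(m,uv)
    c=max(cv2.findContours(m,0,2)[0],key=cv2.contourArea)
    P=ray('top',c.reshape(-1,2),0.03);return cv2.minEnclosingCircle(np.float32(P*1000)),P.mean(0)*1000,np.ptp(P,axis=0)*1000
E
python3 - <<'E'
from meas import *
K,d,R,t=cam('top');print('cam',-R.T@t)
im=cv2.imread('pics/top0.png')
print('box',box(im,(282,219)));print('dish',dish(im,(389,206)))
g=blob(masks(im),(300,155));
# long rail: columns 240..430, top/bottom edges
up=[];lo=[]
for u in range(235,440):
    v=np.nonzero(g[:,u])[0]; up.append((u,v.min()-.5)); lo.append((u,v.max()+.5))
L=[];Rr=[]
for v in range(172,222):
    u=np.nonzero(g[v])[0];u=u[u<240]; L.append((u.min()-.5,v));Rr.append((u.max()+.5,v))
for nm,p in (('up',up),('lo',lo),('L',L),('R',Rr)):
    for z in (.035,0):
        c,dd=line(ray('top',p,z)*1000); print(nm,z,c,dd,np.degrees(np.arctan2(dd[1],dd[0])))
print('corner px guesses', ray('top',[[445,147],[445,157],[215,153]],.035))
E
```

```text
cam [0.44575653 0.01202046 0.92757591]
box ((527.5418701171875, 96.43342590332031), (148.51040649414062, 103.91239166259766), 86.74810028076172)
dish (((563.320556640625, -146.5933380126953), 54.627967834472656), array([ 563.34686736, -144.93881151]), array([106.3057987 , 108.37166131]))
up 0.035 [693.71405  -29.186426] [ 0.03958593 -0.9992162 ] -87.73129
up 0 [703.4342   -30.742977] [ 0.03954889 -0.9992176 ] -87.73342
lo 0.035 [666.68134  -24.046488] [ 0.04418551 -0.9990233 ] -87.46753
lo 0 [675.32355  -25.164286] [ 0.04420432 -0.9990225 ] -87.466446
L 0.035 [584.75323 254.40068] [0.99901676 0.04433445] 2.5410097
L 0 [590.2036 263.905 ] [0.9990168  0.04433266] 2.540907
R 0.035 [597.41785 231.87126] [0.99916726 0.04080138] 2.3383958
R 0 [603.3648  240.49213] [0.99916726 0.04080222] 2.338444
corner px guesses [[ 0.70039054 -0.28095394]
 [ 0.67630989 -0.27989696]
 [ 0.68169835  0.25539864]]
```

```bash
python3 - <<'E'
from meas import *
im=cv2.imread('pics/top0.png')
for u in (270,300,370):
    print(u,[(v,tuple(int(x) for x in im[v-0,u])) for v in range(146,168)], (ray('top',[[u,146],[u,168]],.035)[:,0]*1000).round(1),(ray('top',[[u,160]],.0)*1000).round(1))
for v in (185,205):
    print(v,[(u,tuple(int(x) for x in im[v,u])) for u in range(210,234)], (ray('top',[[210,v],[234,v]],.035)*1000).round(1))
s=[[236,157],[331,153.5],[429.5,151]]
print(ray('top',s,.035)*1000)
E
```

```text
270 [(146, (125, 135, 148)), (147, (122, 133, 145)), (148, (125, 136, 146)), (149, (124, 135, 146)), (150, (110, 119, 131)), (151, (78, 91, 112)), (152, (57, 80, 111)), (153, (58, 82, 116)), (154, (55, 81, 113)), (155, (60, 82, 113)), (156, (56, 79, 110)), (157, (57, 81, 111)), (158, (58, 82, 116)), (159, (55, 77, 108)), (160, (46, 61, 83)), (161, (42, 50, 61)), (162, (47, 54, 67)), (163, (90, 99, 111)), (164, (120, 130, 142)), (165, (124, 134, 147)), (166, (123, 135, 147)), (167, (124, 135, 147))] [698.9 646.7] [[674.2 131.4]]
300 [(146, (125, 136, 148)), (147, (124, 137, 148)), (148, (123, 133, 146)), (149, (116, 124, 136)), (150, (81, 95, 117)), (151, (54, 78, 109)), (152, (57, 80, 112)), (153, (58, 81, 111)), (154, (57, 80, 111)), (155, (55, 79, 109)), (156, (58, 80, 112)), (157, (59, 83, 115)), (158, (57, 78, 109)), (159, (45, 60, 80)), (160, (38, 49, 60)), (161, (48, 54, 66)), (162, (89, 99, 111)), (163, (115, 127, 140)), (164, (126, 136, 149)), (165, (124, 135, 146)), (166, (124, 136, 147)), (167, (125, 136, 147))] [699.3 647.1] [[674.6  59.4]]
370 [(146, (125, 135, 146)), (14
[... 1042 characters left out ...]
))] [[606.2 263.5]
 [606.5 208. ]]
205 [(210, (123, 136, 146)), (211, (124, 135, 148)), (212, (125, 136, 148)), (213, (120, 131, 144)), (214, (62, 82, 110)), (215, (55, 79, 111)), (216, (58, 80, 111)), (217, (56, 78, 109)), (218, (55, 76, 105)), (219, (54, 76, 104)), (220, (57, 76, 106)), (221, (53, 75, 106)), (222, (52, 72, 100)), (223, (39, 52, 66)), (224, (40, 47, 56)), (225, (46, 52, 62)), (226, (55, 61, 71)), (227, (72, 78, 85)), (228, (71, 77, 85)), (229, (73, 79, 87)), (230, (99, 107, 116)), (231, (125, 136, 147)), (232, (125, 136, 147)), (233, (125, 136, 148))] [[559.9 261.3]
 [560.3 206.3]]
[[ 672.30880382  205.92590467]
 [ 681.88509587  -13.86423374]
 [ 690.24235381 -243.76845951]]
```

Request:
carry_out:
  steps:
    - [0,0,0,0,0,-0.96]
    - [0,0,0,0,0,-0.96]
    - [0,0,0,0,0,-0.96]
    - [0,0,0,0,0,-0.96]
    - [0,0,0,0,0,-0.96]
    - [0,0,0,0,0,-0.96]
  fingers: -1

```text
t: 0.6
position: [0.2666, 0.5371, 0.2308]
tool_rot: [[-0.999, -0.046, -0.0], [-0.046, 0.999, -0.001], [0.0, -0.001, -1.0]]
wrist_force: [-0.0, 0.1, 0.6]
finger_gap: 0.0853
```

```bash
cat >> h.py <<'E'
G=np.array([.661,.236]);A=.0415;GR=np.array([[np.cos(A),-np.sin(A)],[np.sin(A),np.cos(A)]])
def tog(xy): return (np.asarray(xy)-G)@GR
def tow(g): return G+np.asarray(g)@GR.T
def st():
    s=state();R=s['tool_rot'];print('t',round(s['t'],2),'g',(tog(s['position'][:2])*1000).round(1),'z',(s['position'][2]*1000).round(1),'yaw tooly in guide',np.degrees(np.arctan2(R[1,1],R[0,1])-A).round(2),'tilt',R[:,2].round(3),'F',s['wrist_force'].round(1),'gap',round(s['finger_gap'],4),'j',s['joint_pos'].round(0))
def go(g,z,dang=None):
    s=state();R=s['tool_rot'];w=np.r_[tow(np.array(g)/1000.),z/1000.]-s['position'];print('units in tool axes',(R.T@w/.025).round(2))
E
python3 - <<'E'
from h import *
st();print(tog([.5275,.0964]),tog([.563,-.146]))
for n,uv,z in (('bottle',(163,183),.05),('pan',(184,243),.02),('cup',(475,222),.085),('b1',(348,302),.03),('b2',(420,298),.03)): w=ray('top',[uv],z)[0];print(n,w,tog(w))
go((-225,-149),200)
E
```

```text
t 0.6 g [-381.5  317.2] z 230.8 yaw tooly in guide 90.26 tilt [-0.    -0.001 -1.   ] F [-0.   0.1  0.6] gap 0.0853 j [64. 18. -3. 69.  0. 61.]
[-0.13917679 -0.13394114] [-0.11376407 -0.37760526]
bottle [0.60756805 0.36757011] [-0.04792736  0.13367362]
pan [0.47355923 0.32213615] [-0.18370576  0.09383854]
cup [ 0.52022004 -0.32390888] [-0.1638883  -0.55358611]
b1 [ 0.34578412 -0.05262631] [-0.32691903 -0.2753001 ]
b2 [ 0.35438756 -0.21363825] [-0.32500308 -0.43653035]
units in tool axes [ -6.18 -18.68   1.24]
```

Request:
carry_out:
  steps:
    - [-0.3,-0.9,0,0,0,0]
    - [-0.3,-0.9,0,0,0,0]
    - [-0.3,-0.9,0,0,0,0]
    - [-0.3,-0.9,0,0,0,0]
    - [-0.3,-0.9,0,0,0,0]
    - [-0.3,-0.9,0,0,0,0]
    - [-0.3,-0.9,0,0,0,0]
    - [-0.3,-0.9,0,0,0,0]
    - [-0.3,-0.9,0,0,0,0]
    - [-0.3,-0.9,0,0,0,0]

```text
t: 1.43
position: [0.3511, 0.3145, 0.231]
tool_rot: [[-0.999, -0.042, -0.0], [-0.042, 0.999, -0.0], [0.0, -0.0, -1.0]]
wrist_force: [0.2, -0.8, 0.8]
finger_gap: 0.0858
```

Request:
carry_out:
  steps:
    - [-0.3,-0.9,0,0,0,0]
    - [-0.3,-0.9,0,0,0,0]
    - [-0.3,-0.9,0,0,0,0]
    - [-0.3,-0.9,0,0,0,0]
    - [-0.3,-0.9,0,0,0,0]
    - [-0.3,-0.9,0,0,0,0]
    - [-0.3,-0.9,0,0,0,0]
    - [-0.3,-0.9,0,0,0,0]
    - [-0.3,-0.9,0,0,0,0]
    - [-0.3,-0.9,0,0,0,0]

```text
t: 2.27
position: [0.4354, 0.0929, 0.231]
tool_rot: [[-0.999, -0.042, -0.001], [-0.042, 0.999, -0.0], [0.001, -0.0, -1.0]]
wrist_force: [0.7, -0.0, -0.2]
finger_gap: 0.0854
```

```bash
python3 - <<'E'
from h import *
st();go((-238,-134),5)
E
```

```text
t 2.27 g [-231.3 -133.6] z 231.0 yaw tooly in guide 90.02 tilt [-0.001 -0.    -1.   ] F [ 0.7 -0.  -0.2] gap 0.0854 j [ 12.   1. -23.  66.   0.  10.]
units in tool axes [ 0.26 -0.01  9.04]
```

Request:
carry_out:
  steps:
    - [0.3,0,1,0,0,0]
    - [0,0,1,0,0,0]
    - [0,0,1,0,0,0]
    - [0,0,1,0,0,0]
    - [0,0,1,0,0,0]
    - [0,0,1,0,0,0]
    - [0,0,1,0,0,0]
    - [0,0,1,0,0,0]
    - [0,0,0.6,0,0,0]
    - [0,0,0.3,0,0,0]

```text
t: 3.1
position: [0.4259, 0.0933, 0.0065]
tool_rot: [[-0.999, -0.042, -0.004], [-0.042, 0.999, -0.001], [0.004, -0.001, -1.0]]
wrist_force: [-0.3, -0.1, 0.6]
finger_gap: 0.0855
```

```bash
python3 - <<'E'
from h import *
st();snap('scene','s1');im=snap('top','t1');print(tog(np.array(box(im,(282,219))[0])/1000) if 0 else '')
E
```

```text
t 3.1 g [-240.8 -132.8] z 6.5 yaw tooly in guide 90.02 tilt [-0.004 -0.001 -1.   ] F [-0.3 -0.1  0.6] gap 0.0855 j [ 12.  14. -42.  35.  -0.  10.]
```

View pics/s1.png

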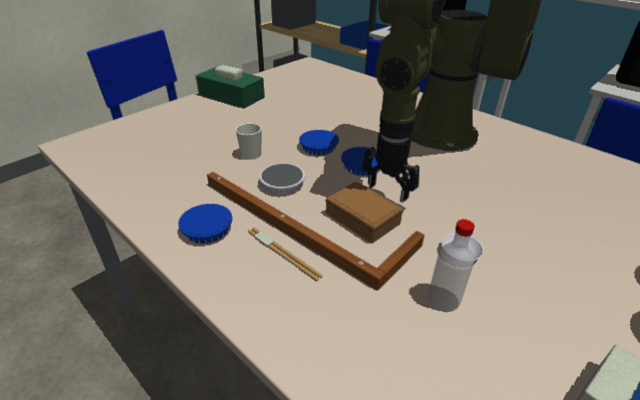

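View pics/t1.png

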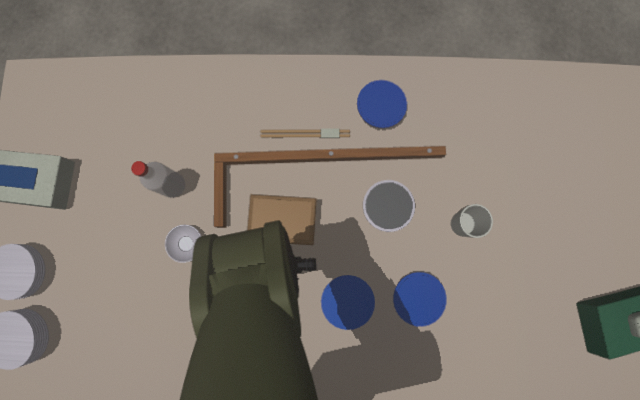

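Request:
carry_out:
  steps:
    - [-0.4,0,0,0,0,0]
    - [-0.4,0,0,0,0,0]
    - [-0.4,0,0,0,0,0]
    - [-0.4,0,0,0,0,0]
    - [-0.4,0,0,0,0,0]
    - [-0.4,0,0,0,0,0]
    - [-0.4,0,0,0,0,0]
    - [-0.4,0,0,0,0,0]
    - [-0.3,0,0,0,0,0]
    - [-0.2,0,0,0,0,0]

```text
t: 4.03
position: [0.5218, 0.0978, 0.0088]
tool_rot: [[-0.999, -0.042, 0.001], [-0.042, 0.999, 0.0], [-0.001, 0.0, -1.0]]
wrist_force: [-3.4, -0.3, 2.5]
finger_gap: 0.0857
```

```bash
python3 - <<'E'
from h import *
st();snap('scene','s2');im=snap('top','t2')
E
```

```text
t 4.03 g [-144.8 -132.3] z 8.8 yaw tooly in guide 90.02 tilt [ 0.001  0.    -1.   ] F [-3.4 -0.3  2.5] gap 0.0857 j [ 11.  22. -29.  39.   0.   8.]
```

View pics/s2.png

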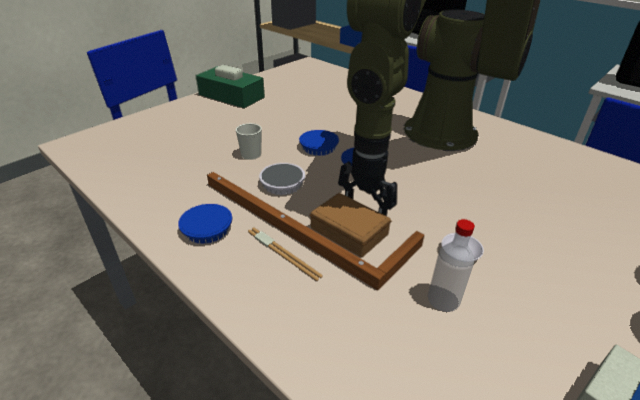

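View pics/t2.png

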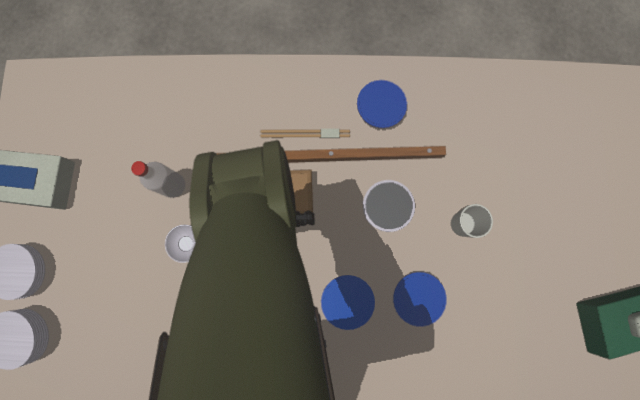

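Request:
carry_out:
  steps:
    - [-0.15,0,0,0,0,0]
    - [-0.15,0,0,0,0,0]
    - [-0.15,0,0,0,0,0]
    - [-0.15,0,0,0,0,0]
    - [-0.15,0,0,0,0,0]
    - [-0.1,0,0,0,0,0]
    - [-0.1,0,0,0,0,0]
    - [-0.1,0,0,0,0,0]

```text
t: 4.8
position: [0.5466, 0.0987, 0.0088]
tool_rot: [[-0.999, -0.042, -0.0], [-0.042, 0.999, -0.0], [0.0, 0.0, -1.0]]
wrist_force: [-1.9, 0.8, 0.2]
finger_gap: 0.0855
```

```bash
python3 - <<'E'
from h import *
st()
E
```

```text
t 4.8 g [-120.  -132.4] z 8.8 yaw tooly in guide 90.02 tilt [-0. -0. -1.] F [-1.9  0.8  0.2] gap 0.0855 j [ 10.  24. -26.  40.   0.   8.]
```

Not yet in contact with the rail; creeping on in small rows.

Request:
carry_out:
  steps:
    - [-0.06,0,0,0,0,0]
    - [-0.06,0,0,0,0,0]
    - [-0.06,0,0,0,0,0]

```text
t: 5.05
position: [0.5501, 0.0989, 0.0087]
tool_rot: [[-0.999, -0.042, -0.002], [-0.042, 0.999, 0.0], [0.002, 0.0, -1.0]]
wrist_force: [-8.3, 0.3, 7.0]
finger_gap: 0.0853
```

Request:
carry_out:
  steps:
    - [-0.05,0,0,0,0,0]
    - [0,0,0,0,0,0]

```text
t: 5.22
position: [0.5499, 0.0989, 0.0085]
tool_rot: [[-0.999, -0.042, -0.004], [-0.042, 0.999, -0.0], [0.004, 0.0, -1.0]]
wrist_force: [-8.2, 0.4, 4.7]
finger_gap: 0.0852
```

Request:
carry_out:
  steps:
    - [0.3,0,0,0,0,0]
    - [0.7,0,0,0,0,0]
    - [1,0,-0.5,0,0,0]
    - [1,0,-1,0,0,0]
    - [1,0,-1,0,0,0]
    - [0,-1,-1,0,0,0]
    - [0,-1,-0.5,0,0,0]
    - [0,-1,0,0,0,0]
    - [0,-1,0,0,0,0]
    - [0,-1,0,0,0,0]

```text
t: 6.05
position: [0.4588, -0.0313, 0.1099]
tool_rot: [[-0.999, -0.042, 0.004], [-0.042, 0.999, -0.0], [-0.004, -0.001, -1.0]]
wrist_force: [0.3, 0.1, -0.4]
finger_gap: 0.0851
```

Request:
carry_out:
  steps:
    - [0,-1,0,0,0,0]
    - [0,-1,0,0,0,0]
    - [0,-1,0,0,0,0]
    - [0,-1,0,0,0,0]
    - [0,-0.8,0,0,0,0]
    - [0,0,0,0,0,0]

```text
t: 6.55
position: [0.4639, -0.1535, 0.1094]
tool_rot: [[-0.999, -0.038, 0.003], [-0.038, 0.999, -0.003], [-0.003, -0.003, -1.0]]
wrist_force: [0.4, 0.8, 0.3]
finger_gap: 0.0852
```

```bash
python3 - <<'E'
from meas import *
st();im=snap('top','t3')
cv2.imwrite('pics/t3c.png',cv2.resize(im[120:320,160:480],None,fx=2.5,fy=2.5,interpolation=cv2.INTER_CUBIC))
E
```

```text
t 6.55 g [-213.  -380.9] z 109.4 yaw tooly in guide 89.81 tilt [ 0.003 -0.003 -1.   ] F [0.4 0.8 0.3] gap 0.0852 j [-18.  11. -29.  50.  -0. -20.]
```

View pics/t3c.png

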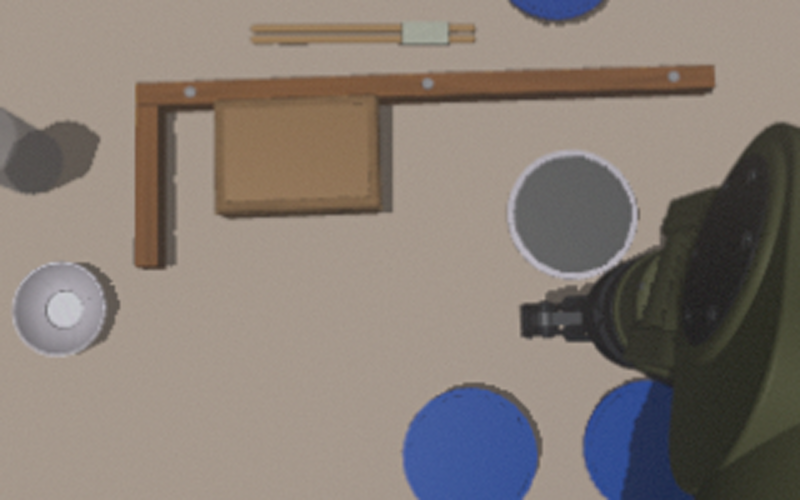

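Request:
carry_out:
  steps:
    - [0.1,0.13,0,0,0,0]
    - [0,0,0.9,0,0,0]
    - [0,0,0.9,0,0,0]
    - [0,0,0.9,0,0,0]
    - [0,0,0.8,0,0,0]
    - [0,0,0.5,0,0,0]
    - [0,0,0,0,0,0]
    - [0,0,0,0,0,0]
  fingers: -0.2

```text
t: 7.27
position: [0.4594, -0.1456, 0.0085]
tool_rot: [[-0.999, -0.043, -0.001], [-0.043, 0.999, 0.001], [0.001, 0.001, -1.0]]
wrist_force: [0.2, -0.6, 1.0]
finger_gap: 0.0514
```

```bash
python3 - <<'E'
from meas import *
st();im=snap('scene','s4')
cv2.imwrite('pics/s4c.png',cv2.resize(im[100:250,220:440],None,fx=3,fy=3,interpolation=cv2.INTER_CUBIC))
E
```

```text
t 7.27 g [-217.3 -372.9] z 8.5 yaw tooly in guide 90.11 tilt [-0.001  0.001 -1.   ] F [ 0.2 -0.6  1. ] gap 0.0514 j [-18.  18. -36.  37.   0. -20.]
```

View pics/s4c.png

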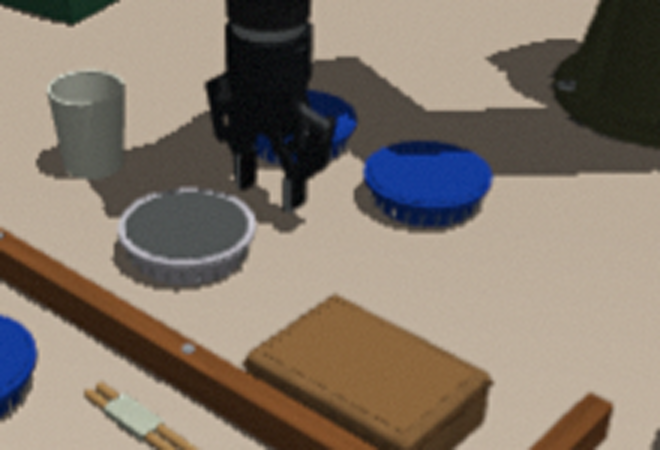

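Request:
carry_out:
  steps:
    - [0,-0.17,0,0,0,0]
    - [-0.4,0,0,0,0,0]
    - [-0.4,0,0,0,0,0]
    - [-0.4,0,0,0,0,0]
    - [-0.4,0,0,0,0,0]
    - [-0.4,0,0,0,0,0]
    - [-0.4,0,0,0,0,0]
    - [-0.3,0,0,0,0,0]
    - [-0.2,0,0,0,0,0]
    - [-0.15,0,0,0,0,0]

```text
t: 8.15
position: [0.537, -0.1478, 0.0087]
tool_rot: [[-0.999, -0.042, -0.0], [-0.042, 0.999, -0.0], [0.0, -0.0, -1.0]]
wrist_force: [-3.7, -0.2, 2.4]
finger_gap: 0.0515
```

```bash
python3 - <<'E'
from meas import *
st();im=snap('scene','s5')
cv2.imwrite('pics/s5c.png',cv2.resize(im[100:250,220:440],None,fx=3,fy=3,interpolation=cv2.INTER_CUBIC))
E
```

```text
t 8.15 g [-139.8 -378.4] z 8.7 yaw tooly in guide 90.03 tilt [-0. -0. -1.] F [-3.7 -0.2  2.4] gap 0.0515 j [-15.  24. -25.  40.  -0. -18.]
```

View pics/s5c.png

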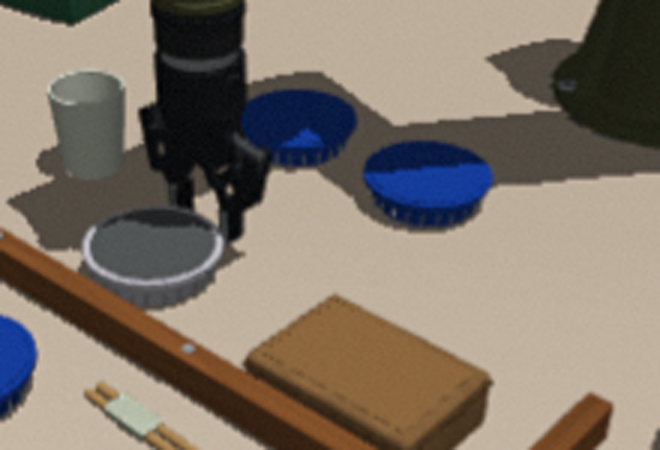

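The dish slides flat, still short of the rail by about 15 mm. Creeping on.

Request:
carry_out:
  steps:
    - [-0.1,0,0,0,0,0]
    - [-0.1,0,0,0,0,0]
    - [-0.1,0,0,0,0,0]
    - [-0.1,0,0,0,0,0]
    - [-0.08,0,0,0,0,0]

```text
t: 8.62
position: [0.5488, -0.1474, 0.0088]
tool_rot: [[-0.999, -0.042, 0.0], [-0.042, 0.999, 0.0], [-0.0, 0.0, -1.0]]
wrist_force: [-1.0, -0.3, -0.3]
finger_gap: 0.051
```

Request:
carry_out:
  steps:
    - [-0.06,0,0,0,0,0]
    - [-0.06,0,0,0,0,0]

```text
t: 8.78
position: [0.5515, -0.1473, 0.0088]
tool_rot: [[-0.999, -0.042, -0.0], [-0.042, 0.999, -0.0], [0.0, -0.0, -1.0]]
wrist_force: [-3.9, 0.1, 1.5]
finger_gap: 0.0512
```

Request:
carry_out:
  steps:
    - [-0.05,0,0,0,0,0]
    - [-0.04,0,0,0,0,0]

```text
t: 8.95
position: [0.5518, -0.1472, 0.0085]
tool_rot: [[-0.999, -0.042, -0.004], [-0.042, 0.999, -0.0], [0.004, -0.0, -1.0]]
wrist_force: [-9.4, -1.1, 5.6]
finger_gap: 0.0513
```

```bash
python3 - <<'E'
from meas import *
st();im=snap('top','t6');im2=snap('scene','s6')
cv2.imwrite('pics/t6c.png',np.vstack([cv2.resize(im[130:250,340:480],None,fx=2.5,fy=2.5,interpolation=cv2.INTER_CUBIC),cv2.resize(im2[140:240,220:360],None,fx=2.5,fy=2.5,interpolation=cv2.INTER_CUBIC)]))
E
```

```text
t 8.95 g [-125.  -378.3] z 8.5 yaw tooly in guide 90.0 tilt [-0.004 -0.    -1.   ] F [-9.4 -1.1  5.6] gap 0.0513 j [-15.  26. -23.  41.  -0. -17.]
```

View pics/t6c.png

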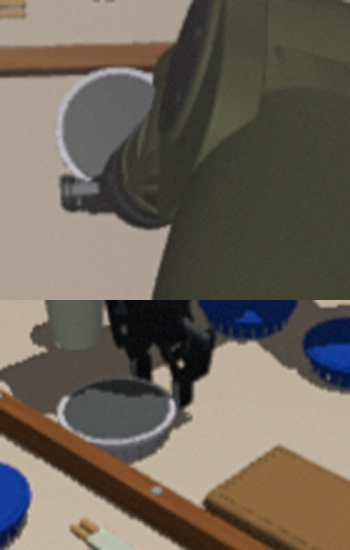

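Request:
carry_out:
  steps:
    - [0.3,0,0,0,0,0]
    - [0.7,0,0,0,0,0]
    - [1,0,-0.3,0,0,0]
    - [0,0,-1,0,0,0]
    - [0,0,-1,0,0,0]
    - [0,0,-1,0,0,0]
    - [0,0,-0.7,0,0,-1]
    - [0,0,0,0,0,-1]
    - [0,0,0,0,0,-1]
    - [0,0,0,0,0,-1]
  fingers: 0

```text
t: 9.88
position: [0.5048, -0.1494, 0.1098]
tool_rot: [[-0.923, -0.385, 0.003], [-0.385, 0.923, -0.0], [-0.003, -0.002, -1.0]]
wrist_force: [0.7, 0.5, -0.6]
finger_gap: 0.0428
```

Request:
carry_out:
  steps:
    - [0,0,0,0,0,-1]
    - [0,0,0,0,0,-1]
    - [0,0,0,0,0,-1]
    - [0,0,0,0,0,-1]
    - [0,0,0,0,0,-1]
    - [0,0,0,0,0,-1]
    - [0,0,0,0,0,-1]

```text
t: 10.47
position: [0.5044, -0.1493, 0.1091]
tool_rot: [[-0.535, -0.845, 0.002], [-0.845, 0.535, -0.0], [-0.001, -0.002, -1.0]]
wrist_force: [0.3, 0.6, 0.3]
finger_gap: 0.0429
```

Request:
carry_out:
  steps:
    - [0,0,0,0,0,-1]
    - [0,0,0,0,0,-1]
    - [0,0,0,0,0,-1]
    - [0,0,0,0,0,-1]
    - [0,0,0,0,0,-1]
    - [0,0,0,0,0,-1]
    - [0,0,0,0,0,-1]
    - [0,0,0,0,0,0]

```text
t: 11.13
position: [0.5043, -0.1493, 0.1091]
tool_rot: [[0.044, -0.999, 0.002], [-0.999, -0.044, -0.0], [0.0, -0.002, -1.0]]
wrist_force: [-0.4, -0.5, -0.2]
finger_gap: 0.0431
```

```bash
python3 - <<'E'
from meas import *
st();im=snap('top','t7');r=box(im,(285,187));print(r,tog(np.array(r[0])/1000))
print(dish(im,(389,187)),tog(np.array(dish(im,(389,187))[0][0])/1000))
go((-56,-245),110)
cv2.imwrite('pics/t7c.png',cv2.resize(im[120:270,190:510],None,fx=2.5,fy=2.5,interpolation=cv2.INTER_CUBIC))
E
```

```text
t 11.13 g [-172.5 -378.5] z 109.1 yaw tooly in guide -179.86 tilt [ 0.002 -0.    -1.   ] F [-0.4 -0.5 -0.2] gap 0.0431 j [ -17.   15.  -24.   51.    0. -109.]
((605.8787231445312, -14.9554443359375), (167.71900939941406, 530.1484985351562), 2.5722720623016357) [-0.06548548 -0.24845249]
(((570.6427612304688, -169.06263732910156), 105.01805114746094), array([ 564.65099497, -163.58049621]), array([192.07830306, 123.89704984])) [-0.10708472 -0.40096513]
units in tool axes [-5.34 -4.66 -0.03]
```

View pics/t7c.png

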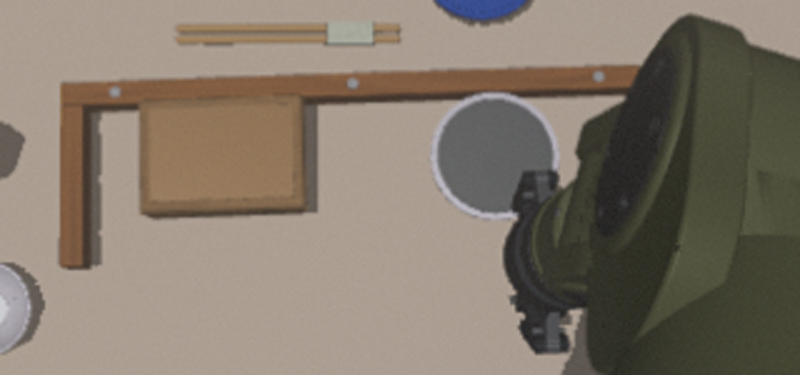

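Request:
carry_out:
  steps:
    - [-0.9,-0.78,0,0,0,0]
    - [-0.9,-0.78,0,0,0,0]
    - [-0.9,-0.78,0,0,0,0]
    - [-0.9,-0.78,0,0,0,0]
    - [-0.9,-0.78,0,0,0,0]
    - [-0.9,-0.78,0,0,0,0]
    - [0,0,0,0,0,0]

```text
t: 11.77
position: [0.6187, -0.0054, 0.109]
tool_rot: [[0.043, -0.999, 0.004], [-0.999, -0.043, 0.002], [-0.002, -0.004, -1.0]]
wrist_force: [-0.5, -0.1, 0.1]
finger_gap: 0.0426
```

```bash
python3 - <<'E'
from meas import *
st();go((-56,-245),9);im=snap('top','t8');print(tog(ray('top',[[247,175],[311.5,180]],.05))*1000)
cv2.imwrite('pics/t8c.png',cv2.resize(im[120:270,190:510],None,fx=2.5,fy=2.5,interpolation=cv2.INTER_CUBIC))
E
```

```text
t 11.77 g [ -52.3 -239.4] z 109.0 yaw tooly in guide -179.89 tilt [ 0.004  0.002 -1.   ] F [-0.5 -0.1  0.1] gap 0.0426 j [ -1.  24. -11.  55.   0. -93.]
units in tool axes [0.23 0.16 4.  ]
[[ -36.59748629  -58.45216462]
 [ -53.23286178 -203.65255448]]
```

View pics/t8c.png

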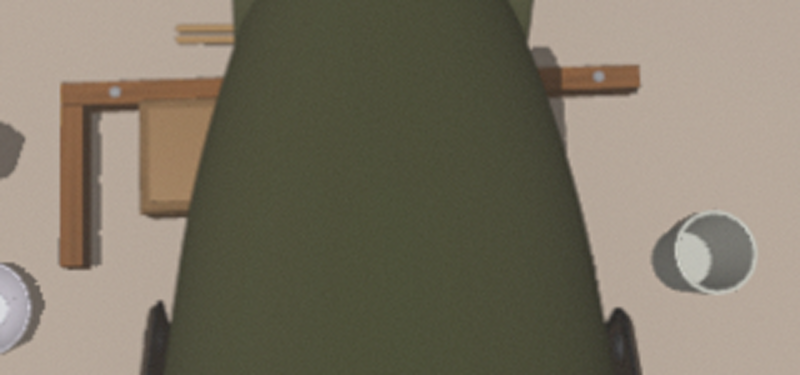

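Request:
carry_out:
  steps:
    - [0.25,0.12,0,0,0,0]
    - [0,0,0.9,0,0,0]
    - [0,0,0.9,0,0,0]
    - [0,0,0.9,0,0,0]
    - [0,0,0.8,0,0,0]
    - [0,0,0.5,0,0,0]
    - [0,0,0,0,0,0]

```text
t: 12.4
position: [0.609, -0.0172, 0.0061]
tool_rot: [[0.039, -0.999, -0.005], [-0.999, -0.039, -0.0], [-0.0, 0.005, -1.0]]
wrist_force: [-1.0, 0.1, 0.4]
finger_gap: 0.0427
```

```bash
python3 - <<'E'
from meas import *
st();im=snap('scene','s9')
cv2.imwrite('pics/s9c.png',cv2.resize(im[120:290,220:440],None,fx=3,fy=3,interpolation=cv2.INTER_CUBIC))
E
```

```text
t 12.4 g [ -62.5 -250.8] z 6.1 yaw tooly in guide -180.12 tilt [-0.005 -0.    -1.   ] F [-1.   0.1  0.4] gap 0.0427 j [ -2.  29. -18.  44.  -0. -94.]
```

View pics/s9c.png

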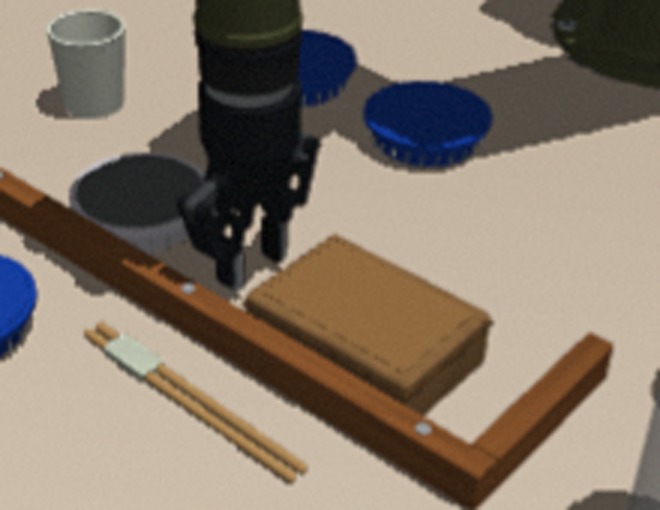

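Request:
carry_out:
  steps:
    - [0,-0.3,0,0,0,0]
    - [-0.4,0,0,0,0,0]
    - [-0.4,0,0,0,0,0]
    - [-0.4,0,0,0,0,0]
    - [-0.4,0,0,0,0,0]
    - [-0.4,0,0,0,0,0]
    - [-0.4,0,0,0,0,0]
    - [-0.3,0,0,0,0,0]
    - [-0.15,0,0,0,0,0]

```text
t: 13.2
position: [0.6171, 0.0567, 0.0093]
tool_rot: [[0.043, -0.999, 0.001], [-0.999, -0.043, -0.001], [0.001, -0.001, -1.0]]
wrist_force: [0.7, -7.1, 6.0]
finger_gap: 0.0426
```

```bash
python3 - <<'E'
from meas import *
st();im=snap('scene','s10')
cv2.imwrite('pics/s10c.png',cv2.resize(im[120:290,220:440],None,fx=3,fy=3,interpolation=cv2.INTER_CUBIC))
E
```

```text
t 13.2 g [ -51.3 -177.4] z 9.3 yaw tooly in guide -179.92 tilt [ 0.001 -0.001 -1.   ] F [ 0.7 -7.1  6. ] gap 0.0426 j [  5.  30. -16.  44.  -0. -87.]
```

View pics/s10c.png

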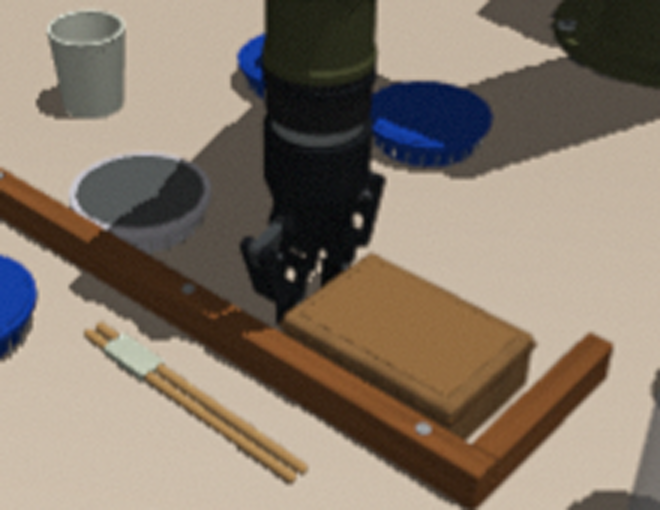

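Box sliding along the rail, about 15 mm to go.

Request:
carry_out:
  steps:
    - [-0.12,0,0,0,0,0]
    - [-0.12,0,0,0,0,0]
    - [-0.12,0,0,0,0,0]
    - [-0.1,0,0,0,0,0]

```text
t: 13.58
position: [0.6167, 0.0665, 0.0093]
tool_rot: [[0.041, -0.999, 0.001], [-0.999, -0.041, -0.001], [0.001, -0.001, -1.0]]
wrist_force: [0.0, -5.3, 5.8]
finger_gap: 0.0427
```

Request:
carry_out:
  steps:
    - [-0.06,0,0,0,0,0]
    - [-0.06,0,0,0,0,0]

```text
t: 13.75
position: [0.6166, 0.0694, 0.0092]
tool_rot: [[0.041, -0.999, 0.001], [-0.999, -0.041, -0.001], [0.001, -0.001, -1.0]]
wrist_force: [1.1, -5.5, 6.0]
finger_gap: 0.0427
```

Request:
carry_out:
  steps:
    - [-0.05,0,0,0,0,0]
    - [0,0,0,0,0,0]

```text
t: 13.92
position: [0.6166, 0.0709, 0.0092]
tool_rot: [[0.041, -0.999, 0.001], [-0.999, -0.041, -0.001], [0.001, -0.001, -1.0]]
wrist_force: [0.4, -5.0, 5.7]
finger_gap: 0.0429
```

Request:
carry_out:
  steps:
    - [-0.05,0,0,0,0,0]
    - [-0.05,0,0,0,0,0]

```text
t: 14.08
position: [0.6165, 0.073, 0.0093]
tool_rot: [[0.041, -0.999, 0.001], [-0.999, -0.041, -0.001], [0.001, -0.001, -1.0]]
wrist_force: [-0.3, -6.2, 6.4]
finger_gap: 0.0426
```

Request:
carry_out:
  steps:
    - [-0.05,0,0,0,0,0]
    - [0,0,0,0,0,0]

```text
t: 14.25
position: [0.6164, 0.0739, 0.0093]
tool_rot: [[0.041, -0.999, 0.001], [-0.999, -0.041, -0.002], [0.002, -0.001, -1.0]]
wrist_force: [0.5, -5.4, 5.8]
finger_gap: 0.0428
```

```bash
python3 - <<'E'
from meas import *
st();im=snap('scene','s11')
cv2.imwrite('pics/s11c.png',cv2.resize(im[120:290,220:440],None,fx=3,fy=3,interpolation=cv2.INTER_CUBIC))
E
```

```text
t 14.25 g [ -51.2 -160.1] z 9.3 yaw tooly in guide -180.03 tilt [ 0.001 -0.002 -1.   ] F [ 0.5 -5.4  5.8] gap 0.0428 j [  7.  30. -16.  44.  -0. -85.]
```

View pics/s11c.png

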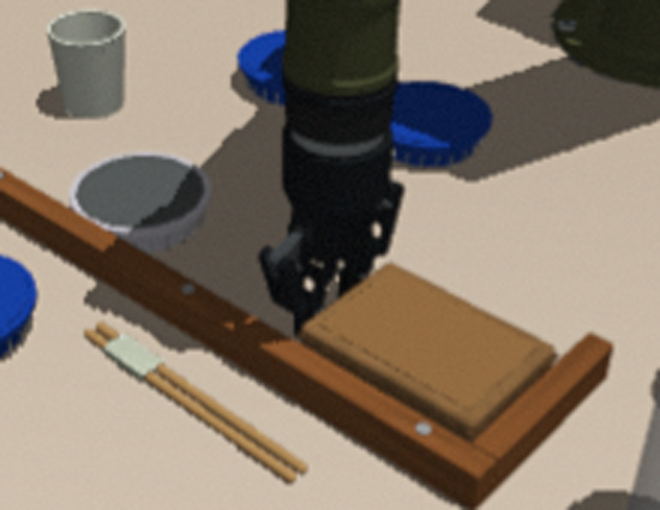

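Request:
carry_out:
  steps:
    - [-0.06,0,0,0,0,0]
    - [0,0,0,0,0,0]

```text
t: 14.47
position: [0.6164, 0.0739, 0.0093]
tool_rot: [[0.04, -0.999, 0.001], [-0.999, -0.04, -0.005], [0.005, -0.001, -1.0]]
wrist_force: [-0.1, -12.0, 7.0]
finger_gap: 0.0425
```

Request:
carry_out:
  steps:
    - [-0.06,0,0,0,0,0]
    - [0,0,0,0,0,0]

```text
t: 14.63
position: [0.6164, 0.0739, 0.0093]
tool_rot: [[0.039, -0.999, 0.001], [-0.999, -0.039, -0.008], [0.008, -0.001, -1.0]]
wrist_force: [-0.3, -16.3, 7.7]
finger_gap: 0.0427
```

Request:
carry_out:
  steps:
    - [0.3,0,0,0,0,0]
    - [0.7,0,0,0,0,0]
    - [0.6,0,0,0,0,0]
    - [0,0,-1,0,0,0]
    - [0,0,-1,0,0,0]
    - [0,0,-1,0,0,0]
    - [0,0,-1,0,0,0]
    - [0,0,-1,0,0,0]
    - [0,1,-1,0,0,0]
    - [0,1,-1,0,0,0]

```text
t: 15.47
position: [0.5672, 0.0361, 0.1841]
tool_rot: [[0.041, -0.999, -0.001], [-0.999, -0.041, 0.001], [-0.001, 0.001, -1.0]]
wrist_force: [0.1, 0.4, 0.7]
finger_gap: 0.0426
```

Request:
carry_out:
  steps:
    - [0,1,0,0,0,0]
    - [0,1,0,0,0,0]
    - [0,1,0,0,0,0]
    - [1,1,0,0,0,0]
    - [1,1,0,0,0,0]
    - [1,1,0,0,0,0]
    - [1,0,0,0,0,0]
    - [1,0,0,0,0,0]
    - [1,0,0,0,0,0]
    - [1,0,0,0,0,0]

```text
t: 16.3
position: [0.4244, -0.146, 0.1836]
tool_rot: [[0.042, -0.999, 0.0], [-0.999, -0.042, 0.001], [-0.001, -0.0, -1.0]]
wrist_force: [-0.1, 0.4, -1.4]
finger_gap: 0.0425
```

Request:
carry_out:
  steps:
    - [1,0,0,0,0,0]
    - [1,0,0,0,0,0]
    - [1,0,0,0,0,0]
    - [1,0,0,0,0,0]
    - [1,0,0,0,0,0]
    - [1,0,0,0,0,0]
    - [0,0,0,0,0,0]

```text
t: 16.88
position: [0.4314, -0.2985, 0.1833]
tool_rot: [[0.038, -0.999, 0.001], [-0.999, -0.038, -0.001], [0.001, -0.001, -1.0]]
wrist_force: [0.2, -0.3, -0.0]
finger_gap: 0.0427
```

```bash
python3 - <<'E'
from meas import *
st();im=snap('top','t12');snap('scene','s12')
cv2.imwrite('pics/t12c.png',cv2.resize(im[120:270,190:510],None,fx=2.5,fy=2.5,interpolation=cv2.INTER_CUBIC))
E
```

```text
t 16.88 g [-251.6 -524.5] z 183.3 yaw tooly in guide -180.18 tilt [ 0.001 -0.001 -1.   ] F [ 0.2 -0.3 -0. ] gap 0.0427 j [ -35.   11.  -18.   61.   -0. -127.]
```

View pics/t12c.png

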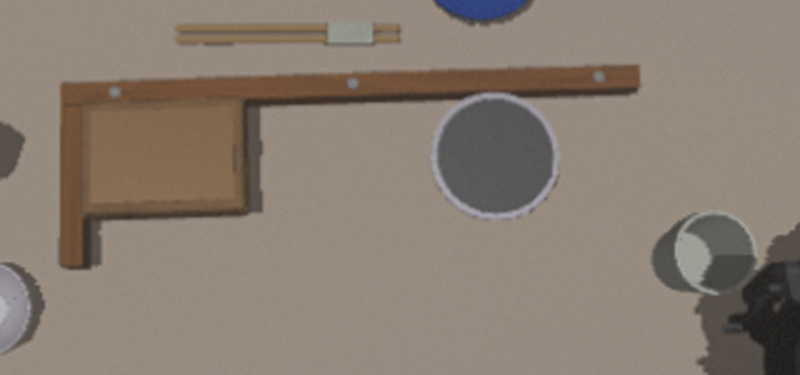

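View pics/s12.png

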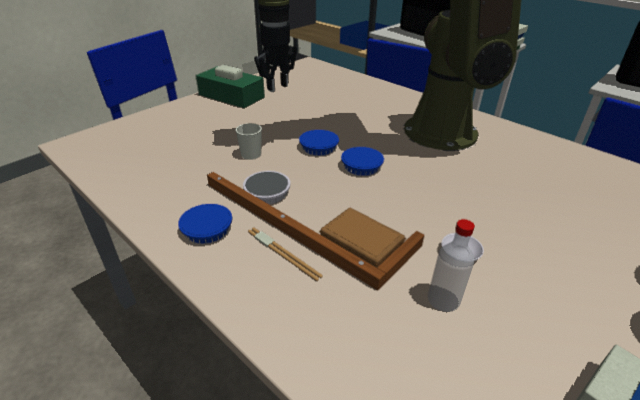

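```bash
python3 - <<'E'
from meas import *
im=cv2.imread('pics/t12.png')
d=dish(im,(388,182));print('dish grey',d,tog(np.array(d[0][0])/1000)*1000,tog(d[1]/1000)*1000)
V=im[...,2].astype(int)
# box right end (z=.05 lid edge) and near side via mask
m=masks(im)
lo=[];rt=[]
for u in range(232,285):
    v=np.nonzero(m[165:215,u])[0]+165; lo.append((u,v.max()+.5))
for v in range(165,200):
    u=np.nonzero(m[v,250:310])[0]+250; rt.append((u.max()+.5,v))
for nm,p in(('near',lo),('right',rt)):
    P=tog(ray('top',p,.05))*1000;c,dd=line(P);print(nm,c,dd,'std',np.std((P-c)@[-dd[1],dd[0]]))
E
```

```text
dish grey (((617.5392456054688, -145.61856079101562), 54.24550247192383), array([ 622.83717893, -142.64927643]), array([105.80857207, 104.81448432])) [ -59.25595936 -379.48688303] [ -53.83939763 -376.73995636]
near [-108.31054  -82.81327] [0.00429291 0.99999076] std 0.6588439973172141
right [ -55.913868 -151.82216 ] [ 0.999724   -0.02349316] std 0.63384235853187
```

```bash
python3 - <<'E'
from meas import *
im=cv2.imread('pics/t12.png')
for u in (240,260,275):
    print(u,[int(x) for x in im[150:168,u-1:u+2,2].mean(1)],[int(x) for x in im[195:212,u-1:u+2,2].mean(1)])
    for a,b in((150,168),(195,212)):print((tog(ray('top',[[u,v] for v in (a,b-1)],.05))[:,0]*1000).round(1))
a,b=cv2.imread('pics/top0.png'),im
for n,(x,y,w,h) in dict(bottle=(125,155,70,45),pan=(160,222,50,45),chop=(255,122,100,20),cup=(455,203,28,36)).items():
    print(n,cv2.absdiff(a[y:y+h,x:x+w],b[y:y+h,x:x+w]).mean())
print(state()['wrist_force'])
E
```

```text
240 [150, 138, 120, 116, 117, 113, 107, 106, 110, 113, 108, 110, 111, 116, 126, 128, 129, 130] [134, 133, 135, 135, 134, 124, 111, 110, 109, 101, 78, 62, 73, 136, 151, 151, 150]
[ 22.2 -17.5]
[ -81.8 -117.9]
260 [150, 132, 115, 112, 115, 114, 113, 114, 115, 107, 108, 117, 116, 124, 128, 127, 129, 129] [134, 133, 134, 136, 133, 109, 111, 118, 111, 91, 77, 72, 117, 145, 151, 151, 151]
[ 20.5 -19.2]
[ -83.3 -119.4]
275 [135, 118, 113, 115, 115, 114, 115, 115, 107, 104, 112, 113, 118, 126, 127, 127, 128, 128] [133, 134, 133, 134, 127, 118, 117, 113, 105, 85, 69, 84, 139, 151, 153, 150, 150]
[ 19.2 -20.4]
[ -84.5 -120.5]
bottle 2.843809523809524
pan 3.6444444444444444
chop 2.9615
cup 5.806878306878307
[-0.11991291  0.13367017 -0.19948199]
```

```bash
python3 - <<'E'
from h import *
print(order.finish_job())
E
```

```text
the job is handed in; nothing more can be done
None
```

I pushed the lunch box flat against the long rail, then the grey-lidded dish straight to the same rail, then slid the box along it into the corner. I used only the fingers, then backed the hand away and handed the job in at about 17 s.

**Contact:** each push ended with the hand stalled and the force rising: 8 N for the box on the long rail, 9 N for the dish, and 16 N for the box on the short rail.

**Last pictures, in the guide's frame:**

| Item | Measured | Expected |
|---|---|---|
| Box, near lid edge, x | about -104 mm | -105 mm |
| Box, open end, y | about -152 mm | -150 mm |
| Box, angle to the long rail | 0.004 rad (long side), 0.023 rad (end) | below 0.07 rad |
| Dish, centre | about (-59, -379) mm | x = -60 mm, y -190 to -500 mm |

**Checks that disagreed:**
- The first colour-mask fit put the box's near edge at -108 mm. It took in part of the side wall, and the brightness profile gave about -104 mm.
- The plain average of the dish's outline points gave x = -54 mm. I used the enclosing circle's -59 mm, which agrees with where the push stopped.

**Bystanders:** the bottle, pan, chopsticks and cup look unmoved. The cup patch differed a little more than the others between first and last pictures; I put that down to the arm's shadow, and the cup sits at the same pixels.

The wrist force read about zero at the end, with the hand clear of everything.

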